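Index a plate-decorating wheel to its next stop by feel

TASK

Bring the decorating wheel with the plate on it to its next stop: turn it slowly by its upright wooden knob until you feel the hidden spring catch climb its ridge, and stop just past that, so that the catch drops into its notch and does not ride on over the second ridge. Then, with the wheel left resting in its notch, swing the wooden brush rest in over the plate as far as it goes. Do not force the knob or bump the plate off centre, and leave everything else where it stands.

Things in the scene. Friction and masses are not known exactly. Their poses are not given: they have to be found in the camera images.
- wheel: aluminium wheel head, 260 mm across, 14 mm thick, top 90 mm above the table, turning endlessly about a vertical axis on a round blue drum; origin on the axis 20 mm above the table. Friction about 1 N at the knob. Its stop is a notch between two equal ridges, 0.6 to 1.6 rad CLOCKWISE (from above) from where the wheel starts; exactly where cannot be seen and changes every time
- hub (a point): centre of the wheel's top face, on its vertical axis. The first ridge's crest is 0.1 rad (11 mm of knob travel) before the notch's middle, the second crest 0.1 rad after it; all the rest is smooth land where the wheel turns freely
- knob (a point): on the axis of the upright knob (wood with a red cap, 22 to 24 mm across, fixed to the wheel 108 mm from its axis, 90 to 150 mm above the table), 130 mm above the table. Turned clockwise it needs about 8 to 11 N along its path on the first ridge; past the crest the force reverses and the wheel is drawn into the notch; about 12 N takes it on over the second ridge. Grip it lightly (10 to 20 N): over 80 N of finger contact in all breaks it
- catch (a joint): the sprung catch hidden in the drum, m: 0 on the smooth land, about -0.0035 on a crest, about +0.002 when dropped into the notch
- plate: loose patterned plate, 144 mm across, 19 mm tall, lying centred on the wheel head; origin under its centre; fragile: fingers may not press it with more than 5 N
- rest (a joint): brush rest: wooden bar 160 mm long, 18 mm wide, 10 mm thick, on a vertical pivot post beside the wheel (top of the bar 166 mm above the table). Angle in rad: 0 is parked, pointing about towards the robot; it grows counter-clockwise seen from above; 1.57 points at the wheel's hub, stop at 1.62. Stays where it is left; about 1 N moves it
- rest_grip (a point): on the axis of the upright black peg on the brush rest (14 mm across, from 166 to 211 mm above the table), 196 mm above the table and 110 mm from the pivot
- rest_pivot (a point): on the brush rest's vertical pivot axis, at the height of the bar's top; the pivot is 185 mm from the hub
- tealight_house: red glazed ceramic house, 78 x 78 mm, about 100 mm tall, loose bystander; origin under its centre
- brush_mug: blue mug, 72 mm wide, 90 mm tall, loose bystander; origin under its centre
- paint_blue_jar: blue paint jar, 48 mm wide, 60 mm tall, loose bystander; origin under its centre
- paint_yellow_jar: yellow paint jar, 48 mm wide, 60 mm tall, loose bystander; origin under its centre
- tile_stack: terracotta tile stack 100 x 100 x 30 mm, loose bystander; origin under its centre
- liner_brush: flat glaze brush 160 mm long lying on the table, loose bystander; origin under its centre

How it is judged:
By the outcome, as a careful person would: the job done as asked, in the order asked, and still so for the second after the job is handed in, with the robot touching nothing.
It also fails if it takes over 72 s, if anything falls off the work surface, if the arm or the gripper's body presses on something with over 40 N, if the wrist force passes 120 N, or if a joint passes its speed limit or range.

ROBOT

A 6-joint arm with a two-finger parallel gripper is mounted at the origin on the work surface. World frame = base frame: x ahead of the robot, y to its left, z up, the work surface at z = 0. Lengths are in mm, angles in rad, forces in N, time in s.
With the tool pointing down it reaches from about 350 to 875 mm from the base axis. Payload 4.2 kg.
Tool frame: the origin (TCP) lies midway between the tips of the shut fingers; the grasp point (between the pads) lies 19 mm behind it; z points along the fingers, y is the direction in which the jaws open and shut (so a half turn about z gives the same grasp; the last joint's range is limited). The gripper opens to 85 mm and grips with 20 to 120 N. Pads are 22 mm wide; open, the fingers measure 114 mm over their backs; the gripper's body (76 mm by 85 mm) begins 54 mm behind the grasp point. The pads swing forward as they close: fully open they stand 13 mm farther back than shut.
Start: joints at [1.484, 0.385, 0.008, 0, -1.194, -0.259], TCP at [211.811, 587.993, 231.312] pointing down, gripper open.
Joint ranges: [-3.14, 3.14], [-1.21, 2.06], [-1.07, 1.41], [-3.16, 2.05], [-2.99, -0.16], [-3.1, 3.1]. Speed limits (rad/s): [2.79, 2.79, 3.14, 3.14, 3.14, 3.14].

INTERFACE

Orientations are given as a unit quaternion [x, y, z, w].
In Python, from bench import arm, eyes, nets gives the robot as it stands.
- The arm moves only by the tool jog_arm, never from a script. Its argument "rows" is a list of rows, each a list of 3 entries, a list of its own where there are three numbers: the shift along the tool's x, y, z in cm, then the turn, a rotation vector about the tool's x, y, z in degrees, then the finger opening in cm, from 0 to 8.54. In form: [[[x, y, z], [ax, ay, az], jaw], ...]. A call has 1 to 10 rows; each row shifts and turns the commanded pose from where the row before left it, along the tool's axes as they then stand; what a row does not reach is not made up. A row lasts 1/8 s, in which the tool goes at most 62.5 mm and 10.7 degrees, less where a joint would pass 70% of its speed; a pose out of reach is approached as far as the arm can. A call with a gripper value outside its range is refused whole. The fingers move at their own pace and stop on an object; the grip force is fixed at half the most. Time passes only in rows, so rows that do not move let the fingers close. It gives the time, the measured TCP pose, the force and the opening at its end, in the units of the state.
- arm.read_state(): the state, without advancing time (a new reading comes with each control period).
- eyes.get_image(name): name is "scene" or "top" or "wrist"; returns the picture (420x560x3 uint8, red, green, blue); there is no depth.
- eyes.camera_model(name): a dict with "K" (3x3 intrinsics, pixels), "k1" (the pictures are not rectified: a ray, as slopes to the right and down, at radius r is drawn at 1 + k1 r^2 times it, then the intrinsics apply), "rvec" (rotation vector, rad) and "tvec" (3), from world to camera coordinates, as OpenCV has them. Camera axes: x right, y down, z forward; pixel columns grow to the right and rows downward; lengths in mm; the calibration is good to about 2 mm. A picture is of the moment at which its call begins: read the wrist's pose just before it. camera_model takes no time and is no camera call; for the wrist camera it gives the pose at the moment of the call.
- arm.job_done(): hands the job in, once; it reports no verdict.
Trained networks look in the newest picture that a camera, given by its name, has taken for a name from the list of things; names that differ only in an ending like _2 or _b are one class to them, and where a whole thing is asked for, a point or a joint stands for the part that bears it (a point fixed in the world has none). Each returns a list of dicts, best first, with "conf" (0 to 1); they miss things now and then, are a little off and sometimes report something else, mostly with a low value. They report only what shows in the picture. A call takes as long as a camera call.
- nets.boxes_of(camera, name): "position" ([column, row] as shares, 0 to 1, of the picture: columns of its width, rows of its height, amid what is visible of it).
The state is a dict: "clock": time; "joints": joint angles; "joint_vel": joint speeds; "joint_efforts": joint torques, N m; "position": TCP position; "ee_rot": TCP orientation; "contact_force": force on the tool from outside, world axes, zero at the start; "wrist_torque": the same for the moment, N m; "gripper_width": finger opening in mm.
Only numpy, scipy, OpenCV 4.12 (cv2) and the standard library are available. Lean on these libraries where they do the work, as an engineer would, in place of code of your own. Each camera call takes 0.05 s, during which the arm holds its last target.

## Working session

There is one attempt and no reset: what is moved stays moved. The work goes in short steps, Python scripts to look and compute and a tool call to move; the robot and the scene stay as the last step left them, time stands still between calls to the robot, and variables do not carry over. Pictures are saved under pics/ and viewed, and the job is handed in when it is done.

Besides the shell and the picture viewer there is one more tool, called as name([rows], argument=value, ...), one row to a line, values as JSON. jog_arm: Moves the arm, as the interface text tells. Its arguments: {"type":"object","properties":{"rows":{"type":"array","items":{"type":"array"}}},"required":["rows"]}

```bash
mkdir -p pics; ls; cat > h.py <<'E'
import numpy as np, cv2
from bench import arm, eyes, nets
def snap(cam,fn):
    im=eyes.get_image(cam); cv2.imwrite('pics/'+fn,cv2.cvtColor(im,cv2.COLOR_RGB2BGR)); return im
def ray(cam,u,v,m=None):
    m=m or eyes.camera_model(cam); K=np.array(m['K'],float)
    x=(u-K[0,2])/K[0,0]; y=(v-K[1,2])/K[1,1]
    rd=np.hypot(x,y); r=rd
    for _ in range(30): r=rd/(1+m['k1']*r*r)
    s=r/rd if rd>0 else 1
    R=cv2.Rodrigues(np.array(m['rvec'],float))[0]; t=np.array(m['tvec'],float).ravel()
    return -R.T@t, R.T@np.array([x*s,y*s,1.])
def atz(cam,u,v,z,m=None):
    o,d=ray(cam,u,v,m); return o+d*(z-o[2])/d[2]
def proj(cam,P,m=None):
    m=m or eyes.camera_model(cam); K=np.array(m['K'],float)
    R=cv2.Rodrigues(np.array(m['rvec'],float))[0]; t=np.array(m['tvec'],float).ravel()
    p=R@np.array(P,float)+t; x,y=p[0]/p[2],p[1]/p[2]; f=1+m['k1']*(x*x+y*y)
    return K[0,0]*x*f+K[0,2],K[1,1]*y*f+K[1,2]
E
python3 - <<'E'
from h import *
print(arm.read_state())
for c in ('scene','top','wrist'):
    snap(c,c+'0.png')
    for n in ('knob','hub','plate','rest_grip','rest_pivot','wheel'):
        r=nets.boxes_of(c,n)
        for d in r[:2]: print(c,n,round(d['conf'],2),d['position'][0]*560,d['position'][1]*420)
E
```

```text
pics
{'clock': 0.0, 'joints': array([ 1.48362346e+00,  3.85552708e-01,  6.60873203e-03, -4.81482425e-04,
       -1.19400709e+00, -2.58589306e-01]), 'joint_vel': array([-1.16937550e-03,  4.18743447e-05,  2.44622501e-03,  2.39657947e-03,
        1.01269381e-03, -1.40031756e-04]), 'joint_efforts': array([ 2.40539393e-04, -3.92290771e+01,  1.88395268e+01,  4.18603152e+00,
       -4.59156377e-03,  4.27269867e-06]), 'position': array([211.61556953, 587.45539525, 230.21982337]), 'ee_rot': array([ 9.85077370e-01, -1.72108586e-01, -1.30710011e-04,  1.09257004e-03]), 'contact_force': array([ 0.08660957, -0.61384957, -0.80522179]), 'wrist_torque': array([-0.01746391, -0.00281114, -0.00662234]), 'gripper_width': 85.4091706312899}
scene knob 0.87 269.92 264.81
scene hub 0.72 267.79200000000003 264.894
scene rest_grip 0.64 302.512 187.992
scene rest_grip 0.19 389.48 161.70000000000002
scene rest_pivot 0.84 304.304 185.304
scene wheel 0.73 268.91200000000003 265.398
top knob 0.85 281.792 194.292
top knob 0.37 235.928 203.994
top hub 0.7 269.584 190.008
top plate 0.65 291.312 169.80599999999998
top rest_grip 0.72 232.512 202.398
top rest_pivot 0.84 237.10399999999998 206.514
top wheel 0.9 284.42400000000004 195.888
```

View pics/scene0.png

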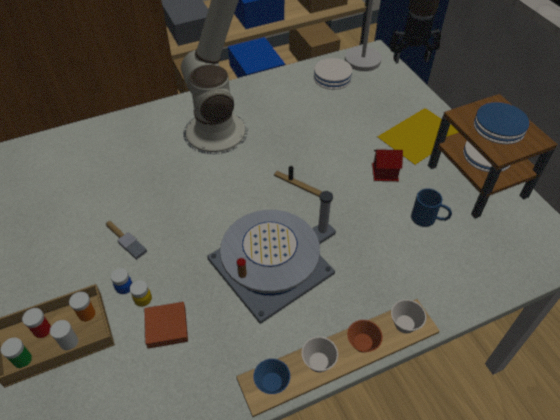

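View pics/top0.png

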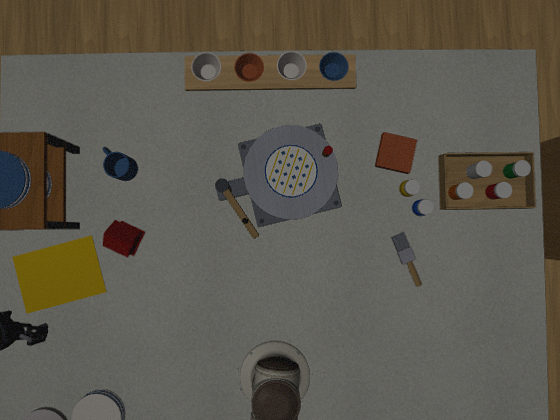

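View pics/wrist0.png

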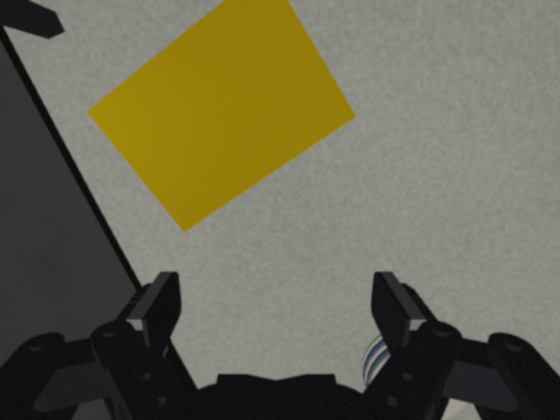

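```bash
python3 - <<'E'
from h import *
T=cv2.imread('pics/top0.png'); S=cv2.imread('pics/scene0.png')
a=cv2.resize(T[110:250,200:350],None,fx=5,fy=5,interpolation=cv2.INTER_CUBIC); cv2.imwrite('pics/tcrop.png',a[:600*2][:,:750][:600] if 0 else cv2.resize(a,(640,597)))
b=cv2.resize(S[155:320,200:350],None,fx=3.6,fy=3.6,interpolation=cv2.INTER_CUBIC); cv2.imwrite('pics/scrop.png',b)
def red(im,x0,x1,y0,y1):
    c=im[y0:y1,x0:x1].astype(int); m=(c[...,2]>90)&(c[...,1]<60)&(c[...,0]<60)
    ys,xs=np.nonzero(m); return xs.mean()+x0,ys.mean()+y0,m.sum(),xs.min()+x0,xs.max()+x0,ys.min()+y0,ys.max()+y0
print(red(T,315,340,140,165)); print(red(S,230,255,250,285))
r=red(T,315,340,140,165); print(atz('top',r[0],r[1],148))
r=red(S,230,255,250,285); print(atz('scene',r[0],r[1],145))
E
```

```text
<stdin>:7: RuntimeWarning: Mean of empty slice.
  ret = ret.dtype.type(ret / rcount)
Traceback (most recent call last):
ValueError: zero-size array to reduction operation minimum which has no identity
```

```bash
python3 - <<'E'
from h import *
for c in ('top','scene'):
    m=eyes.camera_model(c); print(c,m, ray(c,280,210)[0])
for nme in ('tealight_house','brush_mug'):
    r=nets.boxes_of('top',nme)
    if r: p=r[0]['position']; print(nme,r[0]['conf'],atz('top',p[0]*560,p[1]*420,60))
E
```

```text
top {'K': array([[472.70178835,   0.        , 274.51545798],
       [  0.        , 472.70178835, 210.32232765],
       [  0.        ,   0.        ,   1.        ]]), 'k1': -0.03099837375289576, 'rvec': array([ 2.19013644, -2.22496356,  0.05566514]), 'tvec': array([-8.60347442e-01,  4.73766754e+02,  1.35490159e+03])} [ 421.06765117    8.09019054 1372.17002959]
scene {'K': array([[530.70644425,   0.        , 276.80412385],
       [  0.        , 530.70644425, 207.97697931],
       [  0.        ,   0.        ,   1.        ]]), 'k1': -0.004384421068570862, 'rvec': array([ 2.11018819,  1.36167135, -0.49923726]), 'tvec': array([-210.63888009, -259.04328826, 1796.42279054])} [1321.60838872 -360.71099906 1209.06817318]
tealight_house 0.69 [401.56497428 418.6725899   60.        ]
brush_mug 0.75 [600.44001177 426.04766724  60.        ]
```

View pics/tcrop.png

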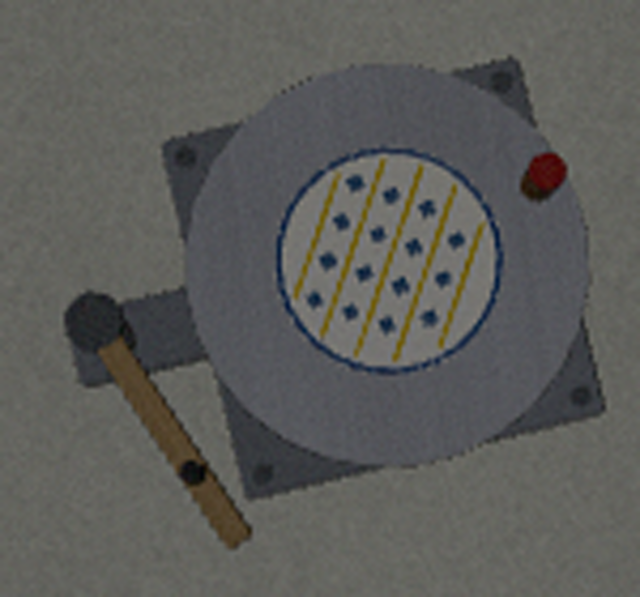

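View pics/scrop.png

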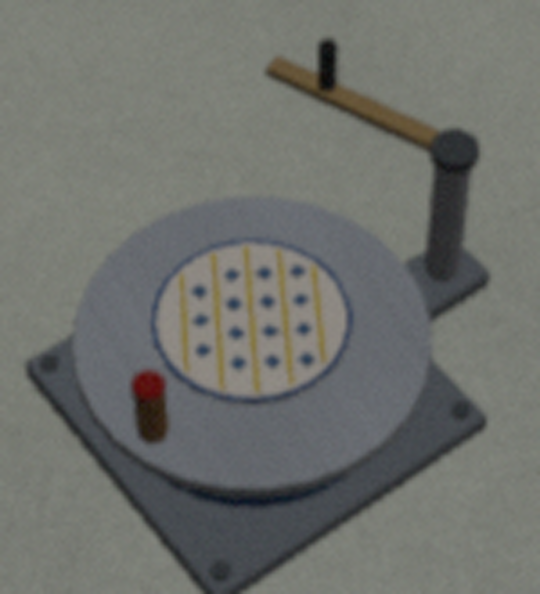

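```bash
cat >> h.py <<'E'
def tri(obs):
    A=np.zeros((3,3));b=np.zeros(3)
    for c,u,v in obs:
        o,d=ray(c,u,v); d/=np.linalg.norm(d); M=np.eye(3)-np.outer(d,d); A+=M;b+=M@o
    return np.linalg.solve(A,b)
E
python3 - <<'E'
from h import *
t=lambda x,y:(200+x/4.267-.4,110+y/4.264-.4)
s=lambda x,y:(200+x/3.6-.35,155+y/3.6-.35)
for n,a,b,z in (('cap',(548,172),(149,383),150),('peg',(194,472),(327,44),211),('post',(95,320),(454,147),175)):
    print(n,'tri',tri([('top',*t(*a)),('scene',*s(*b))]).round(1),'top',atz('top',*t(*a),z).round(1),'scene',atz('scene',*s(*b),z).round(1))
print('wheel',atz('top',*t(387,264.5),90), 'ss',atz('scene',*s(252,343),90))
print('plate',atz('top',*t(390,261),108),atz('scene',*s(252,320),108))
print('edges', [atz('top',*t(*p),90).round(1) for p in ((186,264),(588,264),(387,63),(387,466))])
print('bartip',atz('top',*t(233,543),166))
E
```

```text
cap tri [ 624.6 -146.8  148.4] top [ 623.6 -148.6  150. ] scene [ 626.5 -145.2  150. ]
peg tri [443.4  68.8 211.8] top [442.5  66.8 211. ] scene [443.4  71.2 211. ]
post tri [536.1 128.6 166. ] top [534.6 126.2 175. ] scene [543.3 126.  175. ]
wheel [575.40506851 -52.04794516  90.        ] ss [585.51376929 -52.87961153  90.        ]
plate [575.42593452 -53.13230767 108.        ] [578.99857252 -49.74591309 108.        ]
edges [array([577.6,  76.2,  90. ]), array([ 573.9, -180.7,   90. ]), array([705.4, -54.3,  90. ]), array([446.6, -49.8,  90. ])]
bartip [400.58513109  46.37517739 166.        ]
```

jog_arm([
  [[4,3.45,-0.8],[0,0,0],8.5],
  [[4,3.45,-0.8],[0,0,0],8.5],
  [[4,3.45,-0.8],[0,0,0],8.5],
  [[4,3.45,-0.8],[0,0,0],8.5],
  [[4,3.45,-0.8],[0,0,0],8.5],
  [[4,3.45,-0.8],[0,0,0],8],
  [[4,3.45,-0.8],[0,0,0],7],
  [[4,3.45,-0.8],[0,0,0],6],
  [[4,3.45,0],[0,0,0],5],
  [[4,3.45,0],[0,0,0],5],
])

```text
clock: 2.4
position: [471.8, 126.3, 295.8]
ee_rot: [0.985, -0.172, 0.0, -0.0]
contact_force: [0.8, 0.1, -0.4]
gripper_width: 49.8
```

jog_arm([
  [[4,3.45,0],[0,0,0],4],
  [[4,3.45,0],[0,0,0],4],
  [[4,3.45,0],[0,0,0],4],
  [[4,3.45,0],[0,0,0],4],
  [[4,3.45,0],[0,0,0],4],
  [[3.8,3.3,0],[0,0,0],4],
  [[0,0,0],[0,0,10],4],
  [[0,0,0],[0,0,10],4],
  [[0,0,0],[0,0,10],4],
  [[0,0,0],[0,0,10],4],
])

```text
clock: 3.65
position: [625.4, -146.3, 295.2]
ee_rot: [0.865, -0.501, -0.0, 0.0]
contact_force: [-0.0, -0.1, 0.1]
gripper_width: 40.0
```

```bash
cat >> h.py <<'E'
def st():
    s=arm.read_state(); R=__import__('scipy.spatial.transform',fromlist=['Rotation']).Rotation.from_quat(s['ee_rot']).as_matrix()
    print('t',round(s['clock'],3),'p',s['position'].round(1),'phi',np.degrees(np.arctan2(R[1,0],R[0,0])).round(2),'tilt',R[:2,2].round(4),'F',s['contact_force'].round(2),'w',round(s['gripper_width'],1),'j',s['joints'].round(2))
    return s,R
E
python3 - <<'E'
from h import *
st(); snap('wrist','w1.png')
m=eyes.camera_model('wrist'); print(ray('wrist',280,210,m))
print(proj('wrist',(624.6,-146.8,150),m))
E
```

```text
t 3.65 p [ 625.4 -146.3  295.2] phi -60.15 tilt [-0.0002  0.    ] F [-0.01 -0.13  0.05] w 40.0 j [ 0.02  0.38  0.16 -0.   -1.35  0.5 ]
(array([ 663.18166271, -212.13129163,  438.11300759]), array([-0.15703935,  0.25028653, -0.95545607]))
(np.float64(277.1818594167599), np.float64(196.08612697404752))
```

View pics/w1.png

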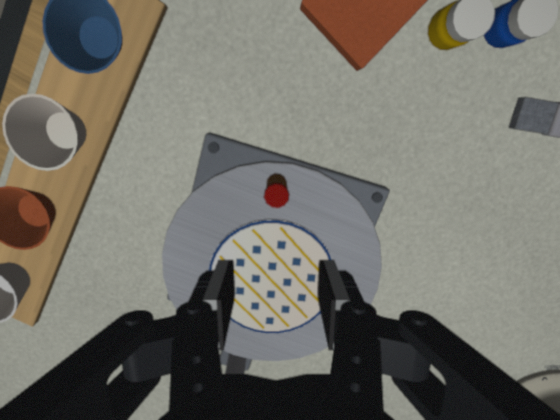

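jog_arm([
  [[0,0,4],[0,0,3],4],
  [[0,0,4],[0,0,0],4],
  [[0,0,3],[0,0,0],4],
  [[0,0,3],[0,0,0],4],
  [[0,0,2],[0,0,0],4],
  [[0,0,1.5],[0,0,0],4],
  [[0,0,1],[0,0,0],4],
  [[0,0,0],[0,0,0],4],
])

```text
clock: 4.7
position: [625.3, -146.2, 109.9]
ee_rot: [0.854, -0.521, -0.0, 0.0]
contact_force: [0.1, 0.0, 0.3]
gripper_width: 39.6
```

```bash
python3 - <<'E'
from h import *
st(); snap('wrist','w2.png'); snap('scene','s2.png')
S=cv2.imread('pics/s2.png'); cv2.imwrite('pics/s2c.png',cv2.resize(S[155:320,200:350],None,fx=3.6,fy=3.6))
E
```

```text
t 4.7 p [ 625.3 -146.2  109.9] phi -62.79 tilt [-0.0009 -0.0001] F [0.08 0.01 0.35] w 39.6 j [ 0.02  0.52 -0.1   0.   -0.95  0.45]
```

View pics/w2.png

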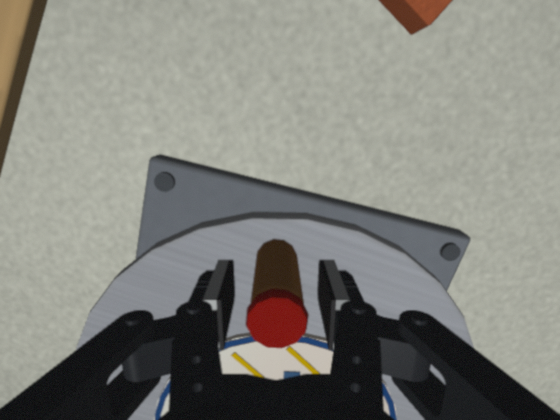

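View pics/s2c.png

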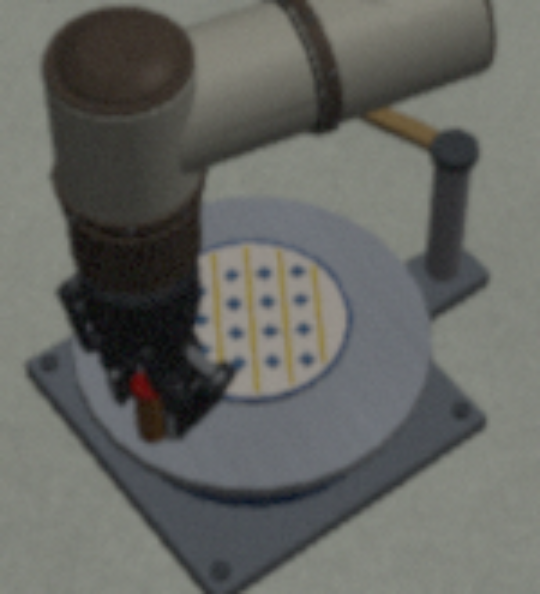

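jog_arm([
  [[0,0,0],[0,0,0],2.7],
  [[0,0,0],[0,0,0],2.7],
  [[0,0,0],[0,0,0],2.7],
  [[0,0,0],[0,0,0],2.7],
])

```text
clock: 5.3
position: [625.5, -146.2, 110.4]
ee_rot: [0.853, -0.521, 0.0, -0.0]
contact_force: [-0.3, -0.1, 0.5]
gripper_width: 26.8
```

jog_arm([
  [[0,0.28,0],[0,0,1.5],2.7],
  [[0,0.28,0],[0,0,1.5],2.7],
  [[-0.01,0.28,0],[0,0,1.5],2.7],
  [[0,0.28,0],[0,0,1.5],2.7],
  [[0,0.28,0],[0,0,1.5],2.7],
  [[-0.01,0.28,0],[0,0,1.5],2.7],
])

```text
clock: 6.05
position: [609.9, -152.7, 110.4]
ee_rot: [0.809, -0.587, 0.0, -0.0]
contact_force: [1.7, 1.8, -1.0]
gripper_width: 27.1
```

```bash
python3 - <<'E'
from h import *
st(); snap('wrist','w3.png')
E
```

```text
t 6.05 p [ 609.9 -152.7  110.4] phi -71.92 tilt [0.0003 0.    ] F [ 1.65  1.76 -1.  ] w 27.1 j [ 0.01  0.49 -0.14  0.   -0.94  0.3 ]
```

View pics/w3.png

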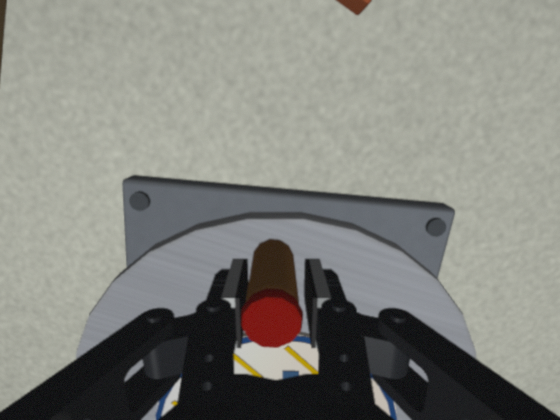

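jog_arm([
  [[0,0.28,0],[0,0,1.5],2.7],
  [[0,0.28,0],[0,0,1.5],2.7],
  [[-0.01,0.28,0],[0,0,1.5],2.7],
  [[0,0.28,0],[0,0,1.5],2.7],
  [[0,0.28,0],[0,0,1.5],2.7],
  [[-0.01,0.28,0],[0,0,1.5],2.7],
  [[0,0.28,0],[0,0,1.5],2.7],
])

```text
clock: 6.98
position: [590.7, -157.1, 110.3]
ee_rot: [0.752, -0.659, -0.0, 0.0]
contact_force: [1.5, 1.0, 0.4]
gripper_width: 26.8
```

jog_arm([
  [[0,0.28,0],[0,0,1.5],2.7],
  [[-0.01,0.28,0],[0,0,1.5],2.7],
])

```text
clock: 7.22
position: [585.2, -157.7, 110.4]
ee_rot: [0.735, -0.678, 0.0, -0.0]
contact_force: [2.6, 1.7, 0.4]
gripper_width: 26.8
```

```bash
cat >> h.py <<'E'
def kn():
    s,R=st(); F=s['contact_force']; p=s['position']-np.array([576.5,-52,0])
    print('theta',np.degrees(np.arctan2(p[1],p[0])).round(2),'r',np.hypot(p[0],p[1]).round(1),'F tool',(R.T@F).round(2))
E
python3 -c "
from h import *
kn()"
```

```text
t 7.225 p [ 585.2 -157.7  110.4] phi -85.41 tilt [ 0.0002 -0.    ] F [2.55 1.69 0.36] w 26.8 j [ 0.    0.46 -0.2   0.   -0.91  0.08]
theta -85.29 r 106.0 F tool [-1.48 -2.68 -0.36]
```

jog_arm([
  [[0,0.28,0],[0,0,1.5],2.7],
  [[-0.01,0.28,0],[0,0,1.5],2.7],
])

```text
clock: 7.48
position: [579.8, -158.0, 110.4]
ee_rot: [0.717, -0.697, 0.0, -0.0]
contact_force: [1.9, 2.1, -0.3]
gripper_width: 27.3
```

jog_arm([
  [[0,0.28,0],[0,0,1.5],2.7],
])

```text
clock: 7.6
position: [576.7, -158.0, 110.4]
ee_rot: [0.708, -0.707, -0.0, 0.0]
contact_force: [2.0, 1.5, -0.2]
gripper_width: 26.7
```

jog_arm([
  [[-0.01,0.28,0],[0,0,1.5],2.7],
])

```text
clock: 7.72
position: [574.0, -158.0, 110.3]
ee_rot: [-0.698, 0.716, -0.0, -0.0]
contact_force: [2.8, 1.0, 0.1]
gripper_width: 26.9
```

jog_arm([
  [[0,0.28,0],[0,0,1.5],2.7],
  [[-0.01,0.28,0],[0,0,1.5],2.7],
])

```text
clock: 7.98
position: [568.6, -157.7, 110.4]
ee_rot: [-0.679, 0.734, -0.0, 0.0]
contact_force: [2.4, 1.6, -1.2]
gripper_width: 27.2
```

jog_arm([
  [[0,0.28,0],[0,0,1.5],2.7],
  [[-0.01,0.28,0],[0,0,1.5],2.7],
])

```text
clock: 8.22
position: [562.7, -157.1, 110.3]
ee_rot: [-0.66, 0.751, 0.0, -0.0]
contact_force: [2.7, 1.0, -0.6]
gripper_width: 27.1
```

jog_arm([
  [[0,0.28,0],[0,0,1.5],2.7],
  [[-0.01,0.28,0],[0,0,1.5],2.7],
])

```text
clock: 8.48
position: [557.4, -156.2, 110.4]
ee_rot: [-0.64, 0.768, -0.0, 0.0]
contact_force: [2.0, 1.0, -1.2]
gripper_width: 26.8
```

jog_arm([
  [[0,0.28,0],[0,0,1.5],2.7],
  [[-0.01,0.28,0],[0,0,1.5],2.7],
])

```text
clock: 8.72
position: [551.7, -155.0, 110.3]
ee_rot: [-0.62, 0.785, 0.0, -0.0]
contact_force: [1.9, 0.5, -0.1]
gripper_width: 27.1
```

jog_arm([
  [[0,0.28,0],[0,0,1.5],2.7],
  [[-0.01,0.28,0],[0,0,1.5],2.7],
])

```text
clock: 8.98
position: [546.4, -153.6, 110.3]
ee_rot: [-0.599, 0.801, -0.0, -0.0]
contact_force: [3.6, -0.3, -0.5]
gripper_width: 27.2
```

jog_arm([
  [[0,0.28,0],[0,0,1.5],2.7],
])

```text
clock: 9.1
position: [543.8, -152.8, 110.3]
ee_rot: [-0.588, 0.809, -0.0, 0.0]
contact_force: [2.5, -0.1, -1.1]
gripper_width: 26.8
```

jog_arm([
  [[0,0.28,0],[0,0,1.5],2.7],
  [[-0.01,0.28,0],[0,0,1.5],2.7],
])

```text
clock: 9.35
position: [538.3, -150.8, 110.3]
ee_rot: [-0.567, 0.824, 0.0, -0.0]
contact_force: [1.9, 0.5, 0.3]
gripper_width: 27.1
```

jog_arm([
  [[0,0.28,0],[0,0,1.5],2.7],
  [[-0.01,0.28,0],[0,0,1.5],2.7],
])

```text
clock: 9.6
position: [533.3, -148.7, 110.3]
ee_rot: [-0.545, 0.838, -0.0, -0.0]
contact_force: [2.2, -0.9, -1.7]
gripper_width: 27.1
```

jog_arm([
  [[0,0.28,0],[0,0,1.5],2.7],
  [[-0.01,0.28,0],[0,0,1.5],2.7],
])

```text
clock: 9.85
position: [528.2, -146.3, 110.3]
ee_rot: [-0.523, 0.852, 0.0, -0.0]
contact_force: [1.7, -0.5, -0.7]
gripper_width: 26.7
```

```bash
python3 - <<'E'
from h import *
kn(); snap('wrist','w4.png')
E
```

```text
t 9.85 p [ 528.2 -146.3  110.3] phi -116.91 tilt [-0.0002 -0.    ] F [ 1.67 -0.53 -0.67] w 26.7 j [ 0.03  0.38 -0.34  0.   -0.85 -0.5 ]
theta -117.14 r 105.9 F tool [-0.28 -1.73  0.67]
```

View pics/w4.png

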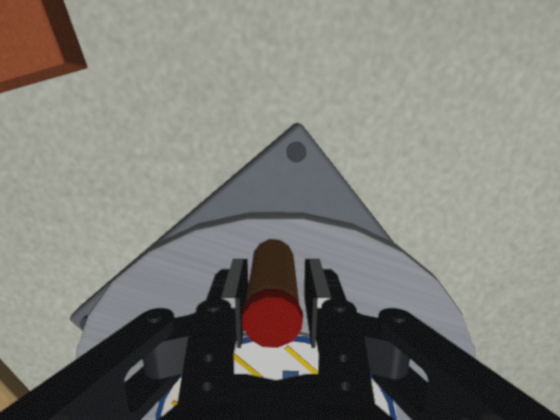

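jog_arm([
  [[0,0.28,0],[0,0,1.5],2.7],
  [[-0.01,0.28,0],[0,0,1.5],2.7],
])

```text
clock: 10.15
position: [523.3, -143.7, 110.3]
ee_rot: [-0.501, 0.866, -0.0, -0.0]
contact_force: [1.6, -0.5, -0.6]
gripper_width: 27.1
```

jog_arm([
  [[0,0.28,0],[0,0,1.5],2.7],
  [[-0.01,0.28,0],[0,0,1.5],2.7],
])

```text
clock: 10.4
position: [518.5, -140.7, 110.3]
ee_rot: [-0.478, 0.878, -0.0, -0.0]
contact_force: [2.0, -1.7, -0.9]
gripper_width: 26.8
```

jog_arm([
  [[0,0.28,0],[0,0,1.5],2.7],
  [[-0.01,0.28,0],[0,0,1.5],2.7],
])

```text
clock: 10.65
position: [513.8, -137.5, 110.3]
ee_rot: [-0.455, 0.891, 0.0, -0.0]
contact_force: [1.2, -0.8, -0.8]
gripper_width: 27.3
```

jog_arm([
  [[0,0.28,0],[0,0,1.5],2.7],
  [[-0.01,0.28,0],[0,0,1.5],2.7],
])

```text
clock: 10.9
position: [509.5, -134.1, 110.3]
ee_rot: [-0.431, 0.902, -0.0, -0.0]
contact_force: [1.5, -2.8, -1.4]
gripper_width: 26.9
```

jog_arm([
  [[0,0.28,0],[0,0,1.5],2.7],
])

```text
clock: 11.02
position: [507.2, -132.3, 110.3]
ee_rot: [-0.419, 0.908, 0.0, -0.0]
contact_force: [0.7, -2.2, -0.3]
gripper_width: 26.9
```

jog_arm([
  [[-0.01,0.28,0],[0,0,1.5],2.7],
  [[0,0.28,0],[0,0,1.5],2.7],
])

```text
clock: 11.28
position: [504.0, -129.0, 110.4]
ee_rot: [-0.396, 0.918, -0.001, 0.001]
contact_force: [5.8, -9.0, -5.0]
gripper_width: 27.0
```

jog_arm([
  [[0,0.1,0],[0,0,0.5],2.7],
])

```text
clock: 11.4
position: [503.8, -128.7, 110.4]
ee_rot: [-0.392, 0.92, -0.001, 0.001]
contact_force: [5.0, -9.5, -5.9]
gripper_width: 26.9
```

```bash
python3 -c "
from h import *
kn()"
```

```text
t 11.4 p [ 503.8 -128.7  110.4] phi -133.85 tilt [ 0.0029 -0.0015] F [ 5.04 -9.51 -5.92] w 26.9 j [ 0.06  0.33 -0.42  0.   -0.82 -0.83]
theta -133.45 r 105.7 F tool [  3.37 -10.21   5.95]
```

jog_arm([
  [[0,0.1,0],[0,0,0.5],2.7],
])

```text
clock: 11.52
position: [503.6, -128.4, 110.4]
ee_rot: [-0.388, 0.922, -0.002, 0.001]
contact_force: [6.5, -10.9, -6.5]
gripper_width: 26.8
```

jog_arm([
  [[0,0.1,0],[0,0,0.5],2.7],
])

```text
clock: 11.65
position: [502.9, -127.7, 110.4]
ee_rot: [-0.384, 0.923, -0.002, 0.001]
contact_force: [6.1, -9.1, -5.1]
gripper_width: 27.3
```

jog_arm([
  [[0,0.1,0],[0,0,0.5],2.7],
])

```text
clock: 11.78
position: [501.8, -126.8, 110.4]
ee_rot: [-0.38, 0.925, -0.001, 0.001]
contact_force: [5.7, -7.8, -4.0]
gripper_width: 27.3
```

jog_arm([
  [[0,0.1,0],[0,0,0.5],2.7],
])

```text
clock: 11.9
position: [500.6, -125.8, 110.3]
ee_rot: [-0.376, 0.927, -0.001, 0.001]
contact_force: [4.1, -4.8, -2.2]
gripper_width: 27.3
```

jog_arm([
  [[0,0.1,0],[0,0,0.5],2.7],
])

```text
clock: 12.02
position: [499.5, -124.8, 110.3]
ee_rot: [-0.371, 0.928, -0.0, 0.0]
contact_force: [2.9, -3.6, -2.4]
gripper_width: 27.5
```

jog_arm([
  [[0,0.1,0],[0,0,0.5],2.7],
])

```text
clock: 12.15
position: [498.2, -123.6, 110.2]
ee_rot: [-0.367, 0.93, 0.0, -0.0]
contact_force: [1.0, -1.2, -0.9]
gripper_width: 26.8
```

jog_arm([
  [[0,0.1,0],[0,0,0.5],2.7],
])

```text
clock: 12.28
position: [497.0, -122.5, 110.2]
ee_rot: [-0.364, 0.932, 0.0, -0.001]
contact_force: [-0.2, 0.3, 0.1]
gripper_width: 27.1
```

```bash
python3 - <<'E'
from h import *
kn(); snap('wrist','w5.png')
E
```

```text
t 12.275 p [ 497.  -122.5  110.2] phi -137.37 tilt [-0.0013  0.0005] F [-0.17  0.34  0.08] w 27.1 j [ 0.08  0.32 -0.43 -0.   -0.82 -0.9 ]
theta -138.41 r 106.3 F tool [-0.11  0.37 -0.08]
```

View pics/w5.png

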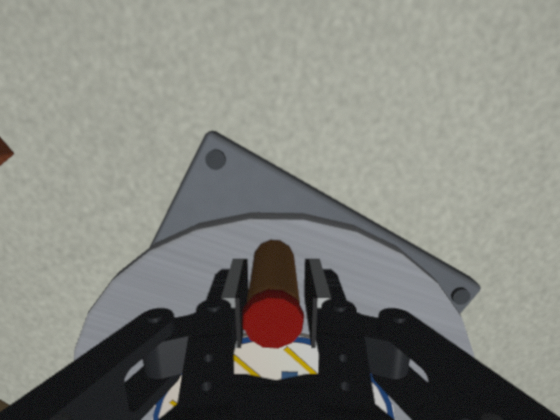

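jog_arm([
  [[0,0.1,0],[0,0,0.5],2.7],
])

```text
clock: 12.45
position: [495.6, -120.9, 110.0]
ee_rot: [-0.359, 0.933, 0.001, -0.001]
contact_force: [-3.5, 7.7, 2.6]
gripper_width: 27.0
```

jog_arm([
  [[0,0.15,0],[0,0,0.8],2.7],
])

```text
clock: 12.58
position: [494.5, -119.5, 110.0]
ee_rot: [-0.353, 0.936, 0.002, -0.001]
contact_force: [-1.6, 4.8, 2.3]
gripper_width: 26.9
```

jog_arm([
  [[0,0.15,0],[0,0,0.8],2.7],
])

```text
clock: 12.7
position: [494.0, -119.0, 110.1]
ee_rot: [-0.347, 0.938, 0.001, -0.001]
contact_force: [-1.6, 1.4, 1.2]
gripper_width: 27.1
```

jog_arm([
  [[0,0.1,0],[0,0,0.5],2.7],
])

```text
clock: 12.82
position: [493.9, -118.9, 110.2]
ee_rot: [-0.343, 0.939, 0.0, -0.0]
contact_force: [-0.4, 0.5, -0.1]
gripper_width: 26.8
```

```bash
python3 - <<'E'
from h import *
kn(); snap('wrist','w6.png')
E
```

```text
t 12.825 p [ 493.9 -118.9  110.2] phi -139.93 tilt [-0.0009  0.0001] F [-0.39  0.53 -0.13] w 26.8 j [ 0.08  0.32 -0.44 -0.   -0.82 -0.95]
theta -141.01 r 106.3 F tool [-0.05  0.66  0.13]
```

View pics/w6.png

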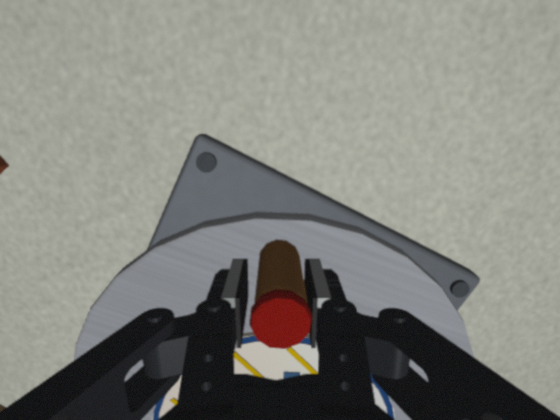

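jog_arm([
  [[0,0.15,0],[0,0,0.7],2.7],
  [[0,0,0],[0,0,0],2.7],
])

```text
clock: 13.12
position: [493.6, -118.2, 110.4]
ee_rot: [-0.337, 0.942, -0.0, 0.0]
contact_force: [-0.0, 0.0, -0.2]
gripper_width: 27.7
```

```bash
python3 - <<'E'
from h import *
kn(); snap('wrist','w7.png')
for f in ('w5','w6','w7'):
    c=cv2.imread(f'pics/{f}.png')[270:360,220:340].astype(int); m=(c[...,2]>90)&(c[...,1]<50); ys,xs=np.nonzero(m); print(f,xs.mean()+220,ys.mean()+270,m.sum())
E
```

```text
t 13.125 p [ 493.6 -118.2  110.4] phi -140.62 tilt [ 0.0005 -0.0003] F [-0.01  0.03 -0.2 ] w 27.7 j [ 0.09  0.31 -0.44  0.   -0.81 -0.97]
theta -141.38 r 106.1 F tool [-0.01  0.02  0.2 ]
w5 272.6316477768091 322.10854402789886 2294
w6 280.50325379609546 322.28459869848155 2305
w7 279.05041286397216 321.3211647109952 2301
```

jog_arm([
  [[0,0,0],[0,0,0],3.2],
  [[0,0,0],[0,0,0],4],
  [[0,0,0],[0,0,0],4],
  [[0,0,0],[0,0,0],4],
  [[0,0,-1],[0,0,0],4],
  [[0,0,-3],[0,0,0],4],
  [[0,0,-4],[0,0,0],4],
  [[0,0,-5],[0,0,0],4],
  [[0,0,-5],[0,0,0],4],
  [[0,0,0],[0,0,0],4],
])

```text
clock: 14.42
position: [495.5, -118.3, 295.9]
ee_rot: [-0.337, 0.941, -0.002, 0.005]
contact_force: [-0.1, -0.1, -0.3]
gripper_width: 39.6
```

```bash
python3 - <<'E'
from h import *
kn(); snap('wrist','w8.png'); snap('scene','s8.png'); snap('top','t8.png')
m=eyes.camera_model('wrist')
W=cv2.imread('pics/w8.png')
c=W.astype(int); k=((c[...,2]>90)&(c[...,1]<50)&(c[...,0]<50)).astype(np.uint8)
n,l,stt,ce=cv2.connectedComponentsWithStats(k)
for i in range(1,n):
    if stt[i,4]>50: print(ce[i],stt[i,4],atz('wrist',*ce[i],150,m).round(1))
E
```

```text
t 14.425 p [ 495.5 -118.3  295.9] phi -140.58 tilt [ 0.0112 -0.0005] F [-0.07 -0.06 -0.3 ] w 39.6 j [ 0.09  0.14 -0.17  0.   -1.25 -0.97]
theta -140.68 r 104.7 F tool [ 0.1 -0.   0.3]
[279.6884058  192.41304348] 414 [ 485.7 -117.8  150. ]
[552.14457831 339.02409639] 83 [425.8 203.7 150. ]
```

View pics/w8.png

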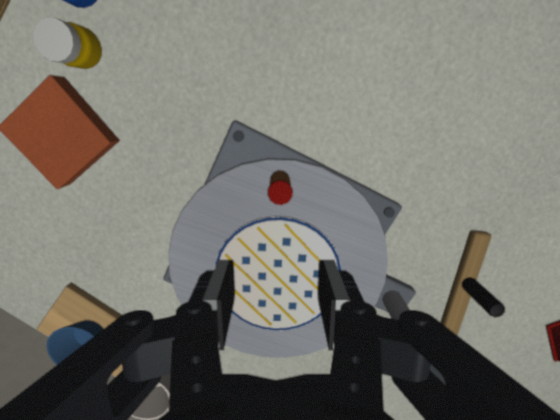

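View pics/s8.png

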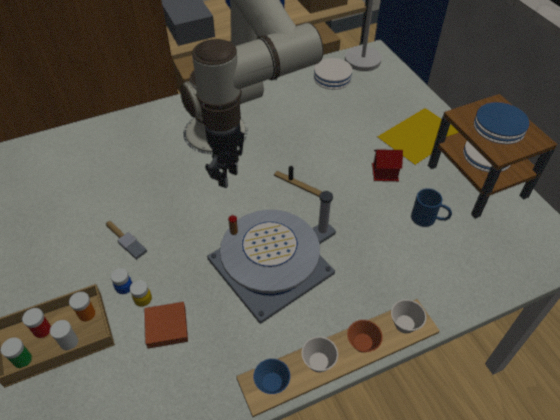

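```bash
python3 - <<'E'
from h import *
def red(f,x0,x1,y0,y1):
    c=cv2.imread('pics/'+f)[y0:y1,x0:x1].astype(int); w=np.clip(c[...,2]-np.maximum(c[...,0],c[...,1])-50,0,None); 
    ys,xs=np.mgrid[y0:y1,x0:x1]; return (xs*w).sum()/w.sum(),(ys*w).sum()/w.sum()
hub=np.array([576.5,-52])
for f,b in (('scene0.png',(230,255,250,272)),('s8.png',(222,245,208,228))):
    r=red(f,*b); q=atz('scene',*r,148); print(f,r,q.round(1),np.degrees(np.arctan2(*(q[:2]-hub)[::-1])),np.hypot(*(q[:2]-hub)))
st(); m=eyes.camera_model('wrist'); snap('wrist','w9.png'); r=red('w9.png',260,300,175,210); q=atz('wrist',*r,149,m); print(r,q,np.degrees(np.arctan2(*(q[:2]-hub)[::-1])))
E
```

```text
scene0.png (np.float64(240.81548387096774), np.float64(261.52258064516127)) [ 626.3 -145.8  148. ] -62.05479986910728 106.20135658075037
s8.png (np.float64(232.26725403817915), np.float64(218.4331864904552)) [ 493.4 -116.4  148. ] -142.24656685393202 105.1211425143683
t 14.575 p [ 492.8 -117.9  289.9] phi -140.62 tilt [-0.0009  0.0005] F [ 0.41 -0.73 -0.64] w 40.1 j [ 0.09  0.14 -0.18 -0.   -1.25 -0.97]
(np.float64(276.18378689152934), np.float64(197.40634981474383)) [ 491.35460218 -117.12517977  149.        ] -142.58870213789857
```

jog_arm([
  [[-1.6,3.5,0],[0,0,0],4],
  [[-1.6,3.5,0],[0,0,0],4],
  [[-1.6,3.5,0],[0,0,0],4],
  [[-1.6,3.5,0],[0,0,0],4],
  [[-1.6,3.55,0],[0,0,0],4],
  [[0,0,0],[0,0,6.4],4],
  [[0,0,2],[0,0,0],4],
  [[0,0,2],[0,0,0],4],
  [[0,0,0],[0,0,0],4],
  [[0,0,0],[0,0,0],4],
])

```text
clock: 15.88
position: [444.1, 68.3, 250.5]
ee_rot: [-0.284, 0.959, -0.0, -0.0]
contact_force: [0.7, -0.8, 0.1]
gripper_width: 39.8
```

```bash
python3 - <<'E'
from h import *
st(); m=eyes.camera_model('wrist'); snap('wrist','w10.png'); print(proj('wrist',(443.4,68.8,211),m),proj('wrist',(443.4,68.8,166),m))
E
```

```text
t 15.875 p [444.1  68.3 250.5] phi -147.0 tilt [ 0.     -0.0006] F [ 0.68 -0.77  0.1 ] w 39.8 j [ 0.52  0.07 -0.37  0.   -1.14 -1.51]
(np.float64(275.40235700500045), np.float64(241.81813756909506)) (np.float64(275.48809885955956), np.float64(217.88440050429415))
```

View pics/w10.png

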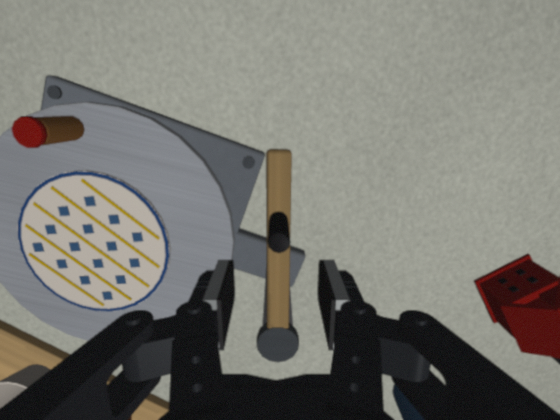

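jog_arm([
  [[0,0,2],[0,0,0],4],
  [[0,0,2],[0,0,0],4],
  [[0,0,2],[0,0,0],4],
  [[0,0,1.2],[0,0,0],4],
  [[0,0,0],[0,0,0],2.2],
  [[0,0,0],[0,0,0],2.2],
  [[0,0,0],[0,0,0],2.2],
  [[0,0,0],[0,0,0],2.2],
])

```text
clock: 16.92
position: [444.1, 68.5, 178.8]
ee_rot: [-0.284, 0.959, 0.0, 0.001]
contact_force: [0.3, 0.8, -0.4]
gripper_width: 22.1
```

```bash
python3 - <<'E'
from h import *
st(); snap('wrist','w11.png')
E
```

```text
t 16.925 p [444.1  68.5 178.8] phi -147.01 tilt [0.001  0.0005] F [ 0.3   0.83 -0.39] w 22.1 j [ 0.52  0.13 -0.48  0.   -0.95 -1.51]
```

View pics/w11.png

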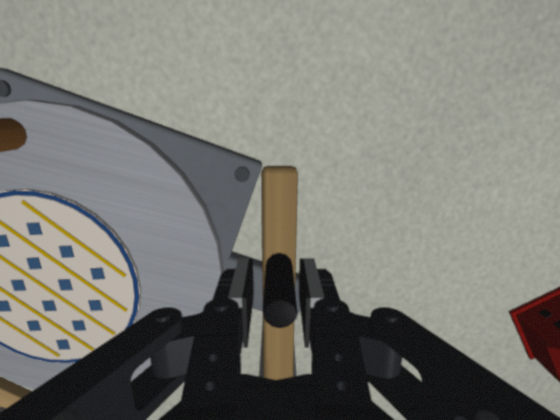

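jog_arm([
  [[-0.015,-0.575,0],[0,0,-3],2.2],
  [[-0.015,-0.575,0],[0,0,-3],2.2],
  [[-0.015,-0.575,0],[0,0,-3],2.2],
  [[-0.015,-0.575,0],[0,0,-3],2.2],
  [[-0.015,-0.575,0],[0,0,-3],2.2],
  [[-0.015,-0.575,0],[0,0,-3],2.2],
  [[-0.015,-0.575,0],[0,0,-3],2.2],
  [[-0.015,-0.575,0],[0,0,-3],2.2],
])

```text
clock: 17.98
position: [476.4, 36.2, 178.5]
ee_rot: [-0.478, 0.878, 0.0, 0.0]
contact_force: [-0.8, 1.5, 0.7]
gripper_width: 22.1
```

```bash
cat >> h.py <<'E'
def rs():
    s,R=st(); p=s['position'][:2]-np.array([536.1,128.6])
    print('alpha',np.degrees(np.arctan2(p[1],p[0])).round(2),'r',np.hypot(*p).round(1),'Ft',(R.T@s['contact_force']).round(2))
E
python3 - <<'E'
from h import *
rs(); snap('wrist','w12.png')
E
```

```text
t 17.975 p [476.4  36.2 178.5] phi -122.92 tilt [0.0005 0.0006] F [-0.79  1.5   0.71] w 22.1 j [ 0.42  0.18 -0.42 -0.   -0.97 -0.99]
alpha -122.87 r 110.0 Ft [-0.83  1.48 -0.7 ]
```

View pics/w12.png

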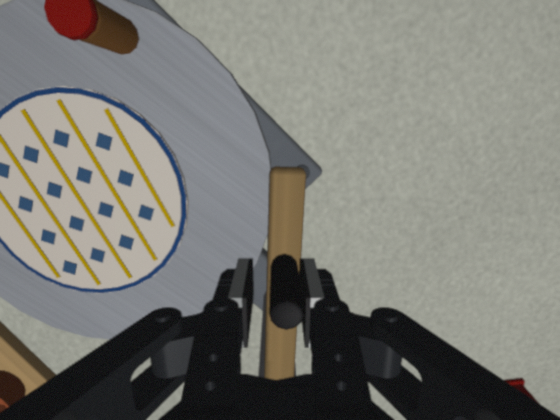

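jog_arm([
  [[-0.015,-0.575,0],[0,0,-3],2.2],
  [[-0.015,-0.575,0],[0,0,-3],2.2],
  [[-0.015,-0.575,0],[0,0,-3],2.2],
  [[-0.015,-0.575,0],[0,0,-3],2.2],
  [[-0.015,-0.575,0],[0,0,-3],2.2],
  [[-0.015,-0.575,0],[0,0,-3],2.2],
  [[-0.015,-0.575,0],[0,0,-3],2.2],
  [[-0.015,-0.575,0],[0,0,-3],2.2],
])

```text
clock: 19.02
position: [518.6, 19.7, 178.3]
ee_rot: [-0.65, 0.76, 0.0, -0.0]
contact_force: [-0.8, 1.1, -0.3]
gripper_width: 22.2
```

jog_arm([
  [[-0.015,-0.575,0],[0,0,-3],2.2],
  [[-0.015,-0.575,0],[0,0,-3],2.2],
  [[-0.015,-0.575,0],[0,0,-3],2.2],
  [[-0.015,-0.575,0],[0,0,-3],2.2],
  [[-0.015,-0.575,0],[0,0,-3],2.2],
])

```text
clock: 19.65
position: [547.2, 18.9, 178.3]
ee_rot: [0.743, -0.669, -0.0, 0.0]
contact_force: [-0.4, 1.1, -0.3]
gripper_width: 21.9
```

```bash
python3 - <<'E'
from h import *
rs(); snap('wrist','w13.png')
E
```

```text
t 19.65 p [547.2  18.9 178.3] phi -83.96 tilt [-0.001  -0.0001] F [-0.42  1.06 -0.25] w 21.9 j [ 0.33  0.3  -0.26 -0.   -1.01 -0.23]
alpha -84.24 r 110.2 Ft [-1.09  0.31  0.25]
```

View pics/w13.png

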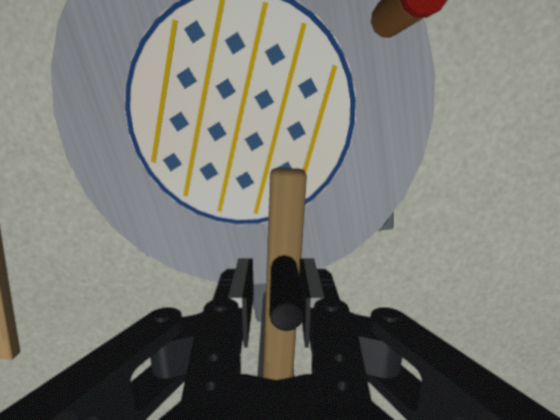

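jog_arm([
  [[-0.015,-0.575,0],[0,0,-3],2.2],
  [[-0.015,-0.575,0],[0,0,-3],2.2],
  [[-0.005,-0.38,0],[0,0,-2],2.2],
])

```text
clock: 20.08
position: [562.3, 21.5, 178.2]
ee_rot: [0.788, -0.616, -0.0, 0.0]
contact_force: [-1.6, 1.1, 0.1]
gripper_width: 21.9
```

jog_arm([
  [[0,-0.2,0],[0,0,-1],2.2],
])

```text
clock: 20.2
position: [564.3, 22.0, 178.2]
ee_rot: [0.793, -0.609, -0.0, 0.0]
contact_force: [-0.1, -0.0, -0.1]
gripper_width: 21.9
```

jog_arm([
  [[0,-0.2,0],[0,0,-1],2.2],
])

```text
clock: 20.32
position: [566.2, 22.6, 178.2]
ee_rot: [0.799, -0.602, -0.0, 0.0]
contact_force: [-1.0, 0.5, -0.5]
gripper_width: 22.0
```

jog_arm([
  [[0,-0.15,0],[0,0,-0.8],2.2],
])

```text
clock: 20.45
position: [567.8, 23.0, 178.2]
ee_rot: [0.803, -0.596, -0.0, 0.0]
contact_force: [-0.8, -0.3, 0.2]
gripper_width: 22.0
```

jog_arm([
  [[0,-0.1,0],[0,0,-0.5],2.2],
])

```text
clock: 20.58
position: [568.7, 23.3, 178.2]
ee_rot: [0.805, -0.593, -0.0, 0.0]
contact_force: [-0.6, -0.1, -1.4]
gripper_width: 22.2
```

jog_arm([
  [[0,-0.1,0],[0,0,-0.5],2.2],
])

```text
clock: 20.7
position: [569.7, 23.5, 178.2]
ee_rot: [0.808, -0.589, -0.0, 0.0]
contact_force: [-2.2, 0.3, -0.0]
gripper_width: 22.3
```

```bash
python3 - <<'E'
from h import *
rs(); snap('wrist','w14.png')
E
```

```text
t 20.7 p [569.7  23.5 178.2] phi -72.19 tilt [-0.0003  0.    ] F [-2.24  0.28 -0.02] w 22.3 j [ 0.33  0.34 -0.21 -0.   -1.03 -0.01]
alpha -72.28 r 110.3 Ft [-0.95  2.05  0.02]
```

View pics/w14.png

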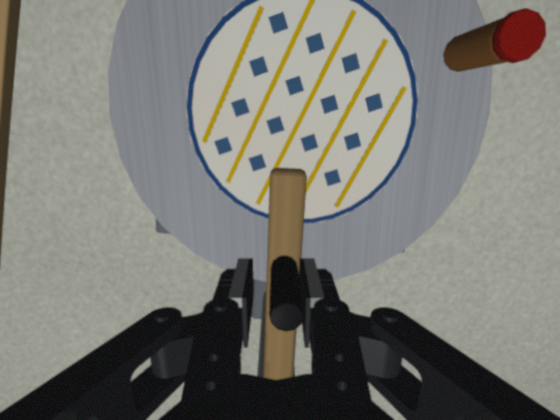

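jog_arm([
  [[0,-0.1,0],[0,0,-0.5],2.2],
])

```text
clock: 20.88
position: [569.7, 23.6, 178.1]
ee_rot: [0.811, -0.586, -0.001, 0.001]
contact_force: [-4.1, 0.2, 1.8]
gripper_width: 22.5
```

jog_arm([
  [[0,-0.1,0],[0,0,0],2.2],
  [[0,0,0],[0,0,0],2.2],
])

```text
clock: 21.12
position: [569.7, 23.6, 178.1]
ee_rot: [0.81, -0.586, -0.002, 0.002]
contact_force: [-6.8, -0.1, 3.7]
gripper_width: 22.0
```

jog_arm([
  [[0,0.3,0],[0,0,0],2.2],
  [[0,0.3,0],[0,0,0],2.2],
  [[0,0,0],[0,0,0],3.2],
  [[0,0,0],[0,0,0],3.2],
  [[0,0,0],[0,0,0],3.2],
  [[0,0,-1],[0,0,0],3.2],
  [[0,0,-2],[0,0,0],3.2],
  [[0,0,-4],[0,0,0],3.2],
  [[0,0,-4],[0,0,0],3.2],
  [[0,0,0],[0,0,0],3.2],
])

```text
clock: 22.38
position: [567.9, 22.5, 293.2]
ee_rot: [0.811, -0.586, 0.003, -0.003]
contact_force: [-0.3, -0.1, -0.6]
gripper_width: 31.9
```

jog_arm([
  [[-5,0,-2],[0,0,0],3.2],
  [[-5,0,-2],[0,0,0],3.2],
  [[-4,0,0],[0,0,0],3.2],
  [[0,0,0],[0,0,0],3.2],
])

```text
clock: 22.88
position: [521.1, 157.3, 328.2]
ee_rot: [0.812, -0.584, -0.0, -0.0]
contact_force: [0.4, -1.0, -0.4]
gripper_width: 32.3
```

```bash
python3 - <<'E'
from h import *
rs(); snap('wrist','w15.png'); S=snap('scene','s15.png'); snap('top','t15.png')
S=cv2.imread('pics/s15.png'); cv2.imwrite('pics/s15c.png',cv2.resize(S[155:320,200:350],None,fx=3.6,fy=3.6,interpolation=cv2.INTER_CUBIC))
E
```

```text
t 22.875 p [521.1 157.3 328.2] phi -71.5 tilt [-0.0003  0.0004] F [ 0.43 -0.99 -0.39] w 32.3 j [ 0.59  0.19 -0.02 -0.   -1.36 -0.27]
alpha 117.58 r 32.3 Ft [ 1.07 -0.09  0.39]
```

View pics/s15c.png

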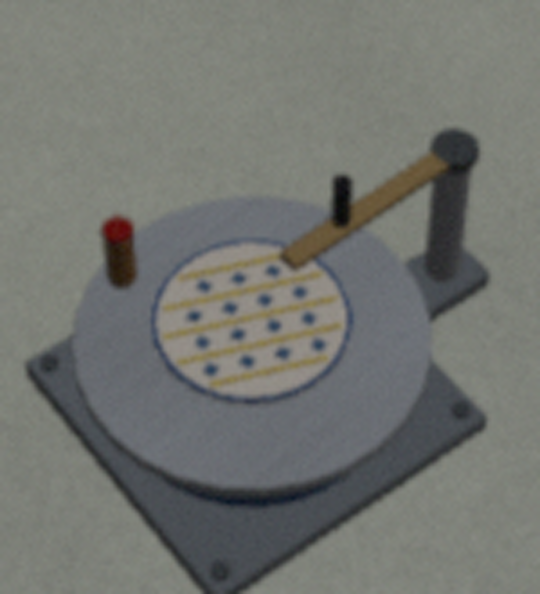

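View pics/t15.png

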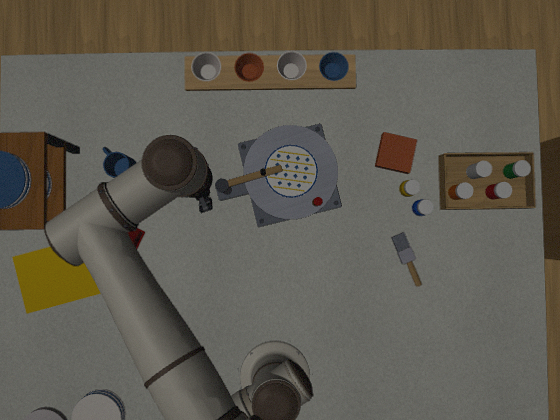

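View pics/w15.png

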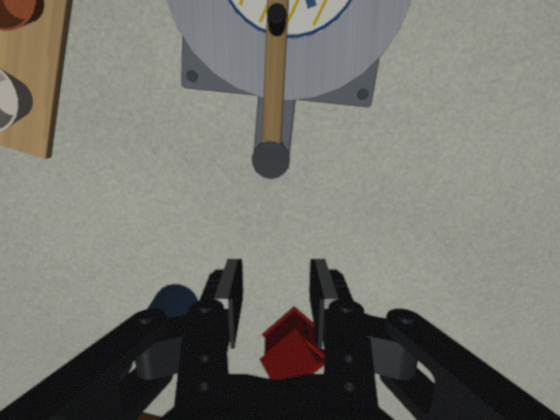

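```bash
python3 - <<'E'
from h import *
def red(f,x0,x1,y0,y1):
    c=cv2.imread('pics/'+f)[y0:y1,x0:x1].astype(int); w=np.clip(c[...,2]-np.maximum(c[...,0],c[...,1])-50,0,None)
    ys,xs=np.mgrid[y0:y1,x0:x1]; return (xs*w).sum()/w.sum(),(ys*w).sum()/w.sum()
hub=np.array([576.5,-52])
for f,b in (('scene0.png',(230,255,250,272)),('s8.png',(222,245,208,228)),('s15.png',(222,245,208,228)),):
    r=red(f,*b); q=atz('scene',*r,148); print(f,np.round(r,2),q.round(1),np.degrees(np.arctan2(*(q[:2]-hub)[::-1])))
for f,b in (('top0.png',(315,340,140,165)),('t15.png',(305,330,190,212))):
    r=red(f,*b); q=atz('top',*r,150); print(f,np.round(r,2),q.round(1),np.degrees(np.arctan2(*(q[:2]-hub)[::-1])))
T=cv2.imread('pics/t15.png'); cv2.imwrite('pics/t15c.png',cv2.resize(T[120:230,205:345],None,fx=5,fy=5,interpolation=cv2.INTER_CUBIC))
E
```

```text
scene0.png [240.82 261.52] [ 626.3 -145.8  148. ] -62.05479986910728
s8.png [232.27 218.43] [ 493.4 -116.4  148. ] -142.24656685393202
s15.png [232.28 218.39] [ 493.3 -116.3  148. ] -142.32071344159039
top0.png [327.74 149.44] [ 624.9 -147.9  150. ] -63.21927132910704
t15.png [317.51 200.73] [ 491.4 -118.5  150. ] -141.98926300087396
```

View pics/t15c.png

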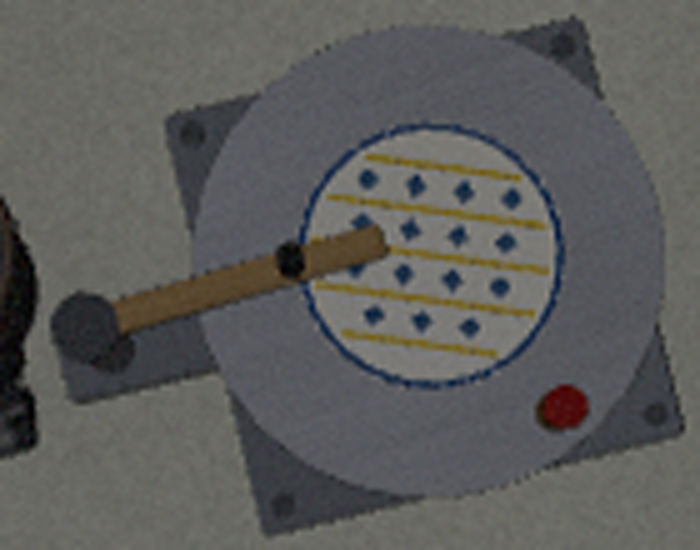

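```bash
python3 -c "
from h import *
rs(); print(arm.job_done())"
```

```text
t 23.025 p [521.9 154.8 327.9] phi -71.72 tilt [-0.0008 -0.0006] F [-0.48 -0.04 -0.08] w 32.0 j [ 0.59  0.19 -0.02  0.   -1.36 -0.27]
alpha 118.39 r 29.8 Ft [-0.11  0.47  0.08]
the job is handed in; nothing more can be done
None
```

The wheel is resting in its notch and the brush rest is swung in over the plate against its stop. I handed the job in at 23 s, with the gripper clear of everything.

**Wheel:** I held the knob loosely between the fingers, 27 mm apart, without clamping it, and turned it clockwise.
- The force along its path was about 2 N on the smooth land, climbed to about 11–12 N on the ridge, then fell to zero at the crest.
- It reversed to about 8 N just past the crest and settled to zero about 5° beyond it, close to the 5.7° given for the notch. I stopped there and let go.
- The pictures put the turn at 79–80°, or 1.38–1.40 rad. The catch itself cannot be seen, so the notch is judged from the forces and this angle.

**Brush rest:** I swung it by its black peg until it stopped moving while the force rose to about 7 N in the wheel's plane, then backed off and lifted clear. The fingers stopped about where I expected the 1.62 rad stop.

**Last checks:**
- The knob did not move while the rest was swung: its angle read −142.2° before and −142.3° after.
- The plate still looks centred.
- Nothing else was touched, and the other loose things look to be where they were. The arm hid the tealight house and part of the mug in the last top picture.
- The two cameras disagreed by about 1–2 mm on the knob, which is within their calibration. One earlier wrist-camera reading was about 6 mm off because the arm was still settling. I repeated it and the new reading agreed.

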